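# Swap the salt at the back of the condiment tray

### The arm

A 6-joint arm with a two-finger parallel gripper is mounted at the origin on a cart in front of the work surface, level with it; the furniture and walls round the work are solid. World frame = base frame: x ahead of the robot, y to its left, z up, the work surface at z = 0. Lengths are in m, angles in degrees, forces in N, time in s.
With the tool pointing down it reaches from about 0.4 to 0.825 m from the base axis. Payload 7 kg.
Tool frame: the origin (TCP) lies between the finger pads; the fingertips stand 19 mm ahead of it and the grasp point (between the pads) is the TCP; z points along the fingers, y is the line along which they close (so a half turn about z gives the same grasp; the last joint's range is limited). The gripper opens to 88 mm and grips with 3 to 60 N. Pads are 19 mm wide; open, the fingers measure 130 mm over their backs; the gripper's body (78 mm by 193 mm) begins 47 mm behind the grasp point.
Start: joints at [89.616, 20.546, 0.682, 0, -70.136, -16.507], TCP at [0.196, 0.646, 0.246] pointing down, gripper open.
Joint ranges: [-176.03, 176.03], [-82.01, 121.73], [-58.28, 71.71], [-173.87, 95.51], [-174.79, -0.11], [-173.66, 173.66]. Speed limits (degrees/s): [136.94, 136.94, 172.46, 180, 180, 180].

### API

Orientations are given as [roll, pitch, yaw] about the fixed x, y, z axes, in that order (R = Rz(yaw) Ry(pitch) Rx(roll)).
In Python, from plant import r gives the robot as it stands. The module is installed in compiled form; this text tells all that it offers.
- The arm moves only by the shell command python3 -m pendant 'ROWS' [OPENING] [FORCE]. ROWS is JSON, a list of rows, each a list of 6 numbers: the shift along the tool's x, y, z in mm, then the turn, a rotation vector about the tool's x, y, z in rad. In form: [[tx, ty, tz, wx, wy, wz], ...]. A call has 1 to 20 rows; each row is the pose to reach, as a shift and turn from the pose commanded when the call began, along the tool's axes at that moment; what a row does not reach only later rows make up. A row lasts 1/8 s, in which the tool goes at most 62.5 mm and 10.7 degrees, less where a joint would pass 70% of its speed; a pose out of reach is approached as far as the arm can. A call with a gripper value outside its range is refused whole. OPENING is the finger opening in mm, from 0 to 87.6, set as the call begins (- or left out, the last holds). The fingers move at their own pace and stop on an object; FORCE is the grip in N (left out, the last holds). Time passes only in rows, so rows that repeat a pose let the fingers close. It gives the time, the measured TCP pose, the force, the opening and the grip force at its end, in the units of the state.
- r.get_state(): the state, without advancing time (a new reading comes with each control period).
- r.capture(name): name is "scene" or "top"; returns the picture (400x640x3 uint8, red, green, blue); there is no depth.
- r.camera_params(name): a dict with "mtx" (3x3 intrinsics, pixels), "rvec" (rotation vector, rad) and "tvec" (3), from world to camera coordinates, as OpenCV has them. Camera axes: x right, y down, z forward; pixel columns grow to the right and rows downward; lengths in m; the calibration is good to about 2 mm. A picture is of the moment at which its call begins. camera_params takes no time and is no camera call.
- r.close_job(): hands the job in; it is judged then, once.
The state is a dict: "time_s": time; "joints": joint angles; "qd": joint speeds; "joint_torque": joint torques, N m; "tcp_pos": TCP position; "eef_rot": TCP orientation; "contact_force": force on the tool from outside, world axes, zero at the start; "moment": the same for the moment, N m; "gripper_width": finger opening in m; "gripper_force": force on a finger pad.
Only numpy, scipy, OpenCV 4.12 (cv2) and the standard library are available. Lean on these libraries where they do the work, as an engineer would, in place of code of your own. Each camera call takes 0.05 s, during which the arm holds its last target. There are 200 camera calls.

### The job

First lift the pepper mill and the corked bottle out of the front of the condiment tray and stand both on the side board, then fetch the salt shaker from behind them and stand it in the middle of the coaster. Then stand the spice jar in the middle of the empty back place that the salt shaker left, and only after that put the pepper mill and the corked bottle back, each exactly where it stood before. Leave the garlic and the milk jug alone and do not knock anything over.

Things in the scene. Friction and masses are not known exactly. Their poses are not given: they have to be found in the camera images.
- pepper_mill: Round, upright; origin at the centre of its underside. Tall wooden pepper mill with a small metal knob on top, 170 mm high; body 58 mm wide at the foot, round head 48 mm wide between 123 and 159 mm above the underside, knob 12 mm wide above that. Grip it round the head, about 138 mm up. 0.19 kg. At the start it stands on one of the two front places of the tray.
- cork_bottle: Round, upright; origin at the centre of its underside. Little clear glass bottle with a brown cork, 128 mm high with the cork. Treat it as a cylinder 46 mm wide and 112 mm high (the cork above that gives no contact); grip it about 78 mm up. 0.25 kg. At the start it stands on the other front place of the tray.
- salt_shaker: Round, upright; origin at the centre of its underside. Short glass salt shaker with a grey metal cap, 90 mm high, 44 mm wide up to 70 mm, cap 34 mm wide above; grip it about 55 mm up. 0.11 kg. At the start it stands on one of the two back places of the tray.
- spice_jar: Round, upright; origin at the centre of its underside. Glass spice jar with a red lid, 106 mm high, 42 mm wide, lid 45 mm wide from 85 mm up; grip it round the lid, about 88 mm up. 0.11 kg. At the start it stands alone on the black glass hob (top 7 mm above the worktop) at the left, beside the coaster.
- garlic: Garlic bulb, 56 mm wide and 56 mm high, origin at the centre of its underside; it stands on the other back place of the tray and must stay there.
- milk_jug: Steel milk jug with a handle, 74 x 98 mm, 88 mm high, origin at the middle of its underside; it stands behind the work and must stay there.
- tray: Fixed brown wooden condiment tray, 172 (x) by 182 mm (y), on 7 mm feet; origin under its centre, at the foot level; rim top 29 mm above it, turned up to 0.2 rad. Its x points to the back, away from the robot, y to the left. Round cork pads 66 mm wide mark its four places, centred at x = -39 mm (front) or +39 (back), y = +44 (left) or -44 (right); pad tops lie 20 mm above the origin.
- side_board: Flat pale wooden board, fixed in place, 140 mm (its x) by 210 mm (its y) on small feet, its top 22 mm above the origin, which lies under its centre at foot level; turned by up to 0.2 rad, empty at the start. Two things stand well on it 55 mm either side of its middle along its y.
- coaster: Round marble coaster, fixed in place, 80 mm across on small feet, its top 15 mm above the origin, which lies under its centre at foot level, empty at the start.
Things that resemble listed ones, but are neither listed nor needed, are in the scene too. Leave any green look-alike of the salt_shaker alone.

How it is judged:
By the outcome, as a careful person would: the job done as asked, in the order asked, and still so for the second after the job is handed in, with the robot touching nothing.
It also fails if it takes over 125 s, if anything falls off the work surface, if the arm or the gripper's body presses on something with over 40 N, if the wrist force passes 120 N, or if a joint passes its speed limit or range.

## Working session

There is one attempt and no reset: what is moved stays moved. The work goes in short steps, Python scripts to look and compute and a shell command to move; the robot and the scene stay as the last step left them, time stands still between calls to the robot, and variables do not carry over. Pictures are saved under pics/ and viewed, at most 14 in all, crops included, and the job is handed in when it is done.

```bash
mkdir -p pics; python3 - <<'E'
from plant import r
import cv2
for n in("scene","top"):
    im=r.capture(n); cv2.imwrite(f"pics/{n}0.png",im[...,::-1])
    p=r.camera_params(n); print(n,p)
print(r.get_state())
E
```

```text
scene {'mtx': array([[390.15271305,   0.        , 316.78362042],
       [  0.        , 390.15271305, 200.72323868],
       [  0.        ,   0.        ,   1.        ]]), 'rvec': array([ 1.99686477, -1.6819115 ,  0.54624985]), 'tvec': array([-0.05182292,  0.53383014,  0.83573662])}
top {'mtx': array([[381.52197638,   0.        , 317.76269593],
       [  0.        , 381.52197638, 196.93397617],
       [  0.        ,   0.        ,   1.        ]]), 'rvec': array([ 1.99425907, -2.23036194,  0.22351486]), 'tvec': array([0.11654333, 0.59998004, 1.06510666])}
{'time_s': 0.1, 'joints': array([ 8.96173479e+01,  2.05872127e+01,  6.38756350e-01, -1.73212613e-02,
       -7.01347118e+01, -1.65076593e+01]), 'qd': array([-0.09509093, -0.13690484,  0.1499113 ,  0.06634028, -0.03671489,
       -0.07126619]), 'joint_torque': array([-2.30721467e-03, -5.84159195e+01,  2.93751526e+01,  7.01553226e+00,
        1.01396267e-02, -4.86639669e-05]), 'tcp_pos': array([0.19601318, 0.64549059, 0.24471696]), 'eef_rot': array([ 1.79915633e+02, -8.02104084e-03, -1.68962032e+01]), 'contact_force': array([-0.32169614, -0.63101074, -0.08477255]), 'moment': array([-0.00159413,  0.0561807 ,  0.01972086]), 'gripper_force': 0.0, 'gripper_width': 0.08760893081005837}
```

View pics/scene0.png

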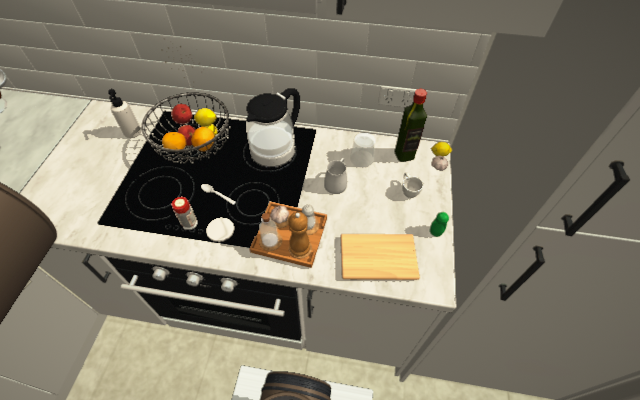

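View pics/top0.png

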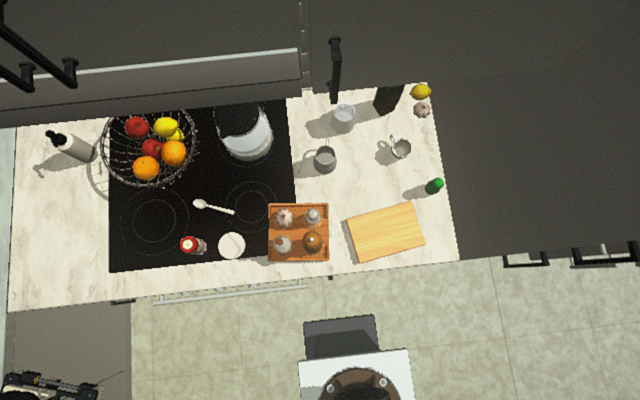

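The tray is at (298,232) in the top view. The mill is front right (312,242), the bottle front left (282,244), the salt back right (312,215) and the garlic back left (284,216). The jar is at (190,245), the coaster at (231,245) and the board at (385,231). I'll enlarge both views.

```bash
cat > h.py <<'E'
import numpy as np, cv2
from plant import r
def cam(n):
    p=r.camera_params(n); return p['mtx'],cv2.Rodrigues(p['rvec'])[0],p['tvec'].reshape(3)
def p2w(n,u,v,z):
    K,R,t=cam(n); C=-R.T@t; d=R.T@np.linalg.inv(K)@np.array([u,v,1.]); return C+d*(z-C[2])/d[2]
def w2p(n,P):
    p=r.camera_params(n); return cv2.projectPoints(np.array(P,float).reshape(-1,1,3),p['rvec'],p['tvec'],p['mtx'],None)[0].reshape(-1,2)
E
python3 - <<'E'
import cv2
a=cv2.imread('pics/top0.png'); b=cv2.imread('pics/scene0.png')
# top: x 170-436, y 195-275 ; 3x
A=cv2.resize(a[195:275,170:436],None,fx=3,fy=3,interpolation=cv2.INTER_CUBIC)
B=cv2.resize(b[180:300,160:426],None,fx=3,fy=3,interpolation=cv2.INTER_CUBIC)
import numpy as np
cv2.imwrite('pics/c0.png',np.vstack([A,B]))
E
```

```text
(no output)
```

View pics/c0.png

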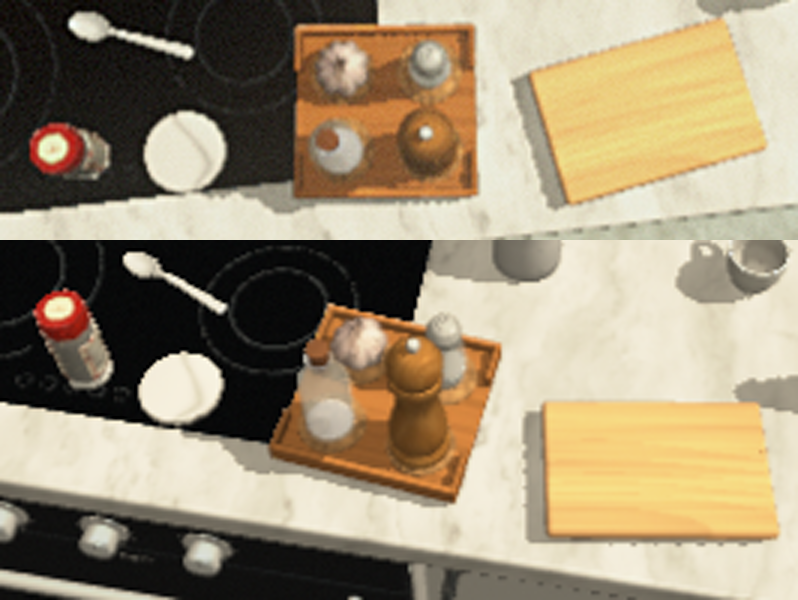

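The crop shows the tray rim, object tops, coaster and board corners clearly. Next I triangulate them.

```bash
cat > m.py <<'E'
from h import *
from scipy.optimize import least_squares
def T(x,y): return ((x+.5)/3-.5+170,(y+.5)/3-.5+195)
def S(x,y): return ((x+.5)/3-.5+160,(y-240+.5)/3-.5+180)
def tri(t,s):
    f=lambda P:np.r_[w2p('top',P)[0]-t,w2p('scene',P)[0]-s]
    q=least_squares(f,[.6,0,.1]); return q.x,np.abs(q.fun).max()
for n,t,s in [('mill',(425,132),(413,345)),('cork',(326,139),(317,346)),('salt',(430,48),(443,322)),('lid',(57,148),(62,308)),('coaster',(185,151),(181,387)),('garlic',(342,62),(358,325))]:
    q,e=tri(T(*t),S(*s)); print(n,q.round(4),round(e,2))
def rect(n,t,s,hx,hy,h):
    L=np.array([[hx,hy,h],[hx,-hy,h],[-hx,-hy,h],[-hx,hy,h]])
    def f(q):
        c,sn=np.cos(q[3]),np.sin(q[3]); W=L@np.array([[c,sn,0],[-sn,c,0],[0,0,1]])+q[:3]
        return np.r_[(w2p('top',W)-[T(*p) for p in t]).ravel(),(w2p('scene',W)-[S(*p) for p in s]).ravel()]
    q=least_squares(f,[.55,0,0,0]); print(n,q.x.round(4),q.fun.round(1)); return q.x
q=rect('tray',[(294,25),(474,25),(477,196),(294,197)],[(330,305),(500,345),(454,490),(273,446)],.086,.091,.029)
for a,b,m in [(-39,44,'FL'),(-39,-44,'FR'),(39,44,'BL'),(39,-44,'BR')]:
    c,s=np.cos(q[3]),np.sin(q[3]); print(m,(q[0]+(c*a-s*b)/1e3).round(4),(q[1]+(s*a+c*b)/1e3).round(4))
q=rect('board',[(530,73),(722,18),(766,147),(571,203)],[(545,403),(757,403),(777,531),(547,529)],.07,.105,.022)
c,s=np.cos(q[3]),np.sin(q[3])
for b in(55,-55): print((q[0]-s*b/1e3).round(4),(q[1]+c*b/1e3).round(4))
E
python3 m.py
```

```text
mill [0.4771 0.0792 0.1829] 0.14
cork [0.4843 0.1671 0.1484] 0.32
salt [0.5633 0.0693 0.0975] 0.67
lid [0.5069 0.4171 0.1143] 0.09
coaster [0.5021 0.3235 0.0099] 0.13
garlic [0.5642 0.1541 0.0702] 0.17
tray [ 0.5209  0.1183 -0.0049 -0.0976] [ 0.6 -0.   0.3 -0.9  0.4 -0.7 -0.2 -0.2 -0.4 -0.4  0.6 -0.6  0.3  1.5
 -1.9  0.6]
FL 0.4863 0.1659
FR 0.4778 0.0783
BL 0.564 0.1583
BR 0.5554 0.0707
board [ 0.4932 -0.1434 -0.0083  0.1648] [-0.9 -1.1  0.5 -1.2  0.8 -0.3 -1.1  0.4 -1.1 -0.8  0.4 -0.4  0.9  1.4
 -0.2  1.7]
0.4841 -0.0891
0.5022 -0.1977
```

Tray origin comes out near z≈0 (the cork agrees), with yaw -0.098. The first move turns the tool so the fingers close along world x (yaw -90) and raises it. I'll also refine the measurements by segmentation.

```bash
python3 -m pendant '[[0,0,-10,0,0,0.15],[0,0,-30,0,0,0.33],[0,0,-50,0,0,0.5],[0,0,-60,0,0,0.68],[0,0,-60,0,0,0.86],[0,0,-60,0,0,1.04],[0,0,-60,0,0,1.2],[0,0,-60,0,0,1.276],[0,0,-60,0,0,1.276]]' 64
cat > m2.py <<'E'
from m import *
import cv2
a=cv2.imread('pics/top0.png'); b=cv2.imread('pics/scene0.png')
def ov(n,im,x0,y0,w,h,k,crv):
    o=cv2.resize(im[y0:y0+h,x0:x0+w],None,fx=k,fy=k,interpolation=cv2.INTER_CUBIC)
    for P,c in crv:
        p=(w2p(n,P)-[x0,y0]+.5)*k-.5; cv2.polylines(o,[np.round(p*8).astype(int).reshape(-1,1,2)],True,c,1,cv2.LINE_AA,3)
    return o
th=np.linspace(0,2*np.pi,60)
C=lambda x,y,z,d:np.c_[x+d/2*np.cos(th),y+d/2*np.sin(th),0*th+z]
G,Rd,B,Y=(0,255,0),(0,0,255),(255,0,0),(0,255,255)
def rc(x,y,yaw,hx,hy,z):
    c,s=np.cos(yaw),np.sin(yaw); L=np.array([[hx,hy],[hx,-hy],[-hx,-hy],[-hx,hy]])@np.array([[c,s],[-s,c]]); return np.c_[L+[x,y],[z]*4]
E
cat > m3.py <<'E'
from m2 import *
crv=[(rc(.5209,.1183,-.0976,.086,.091,.029),G),(C(.4778,.0785,.19,.012),G),(C(.4778,.0785,.161,.048),G),(C(.4853,.1665,.148,.02),G),(C(.4853,.1665,.02,.046),G),(C(.556,.0703,.11,.034),G),(C(.556,.0703,.02,.044),G),(C(.5021,.3235,.015,.08),G),(C(.5021,.3235,.022,.08),Rd),(C(.5069,.4171,.113,.045),G),(rc(.4932,-.1434,.1648,.07,.105,.022),B)]
A=ov('top',a,170,195,266,80,3,crv);Bm=ov('scene',b,160,180,266,120,3,crv)
cv2.imwrite('pics/o1.png',np.vstack([A,Bm]))
E
python3 m3.py >/dev/null
```

```text
time_s: 1.23
tcp_pos: [0.1961, 0.6457, 0.3051]
eef_rot: [180.0, -0.0, -90.0]
contact_force: [1.3, -0.6, 0.1]
gripper_width: 0.0641
gripper_force: 0.0
```

View pics/o1.png

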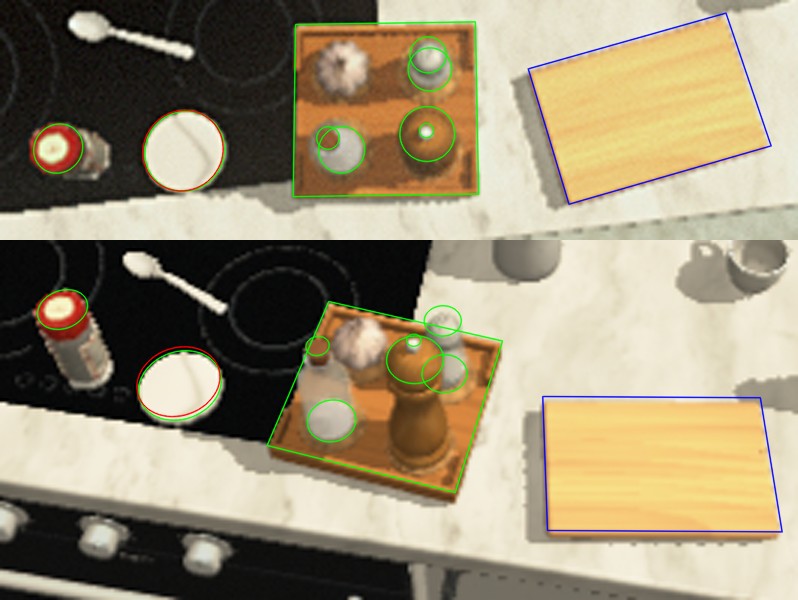

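The overlays fit in both views, so the poses are good. Next I go above the mill.

```bash
python3 -m pendant '[[20,-10,0,0,0,0],[60,-30,0,0,0,0],[110,-55,0,0,0,0],[160,-80,0,0,0,0],[210,-105,0,0,0,0],[260,-130,0,0,0,0],[310,-155,0,0,0,0],[360,-180,0,0,0,0],[410,-205,0,0,0,0],[460,-230,0,0,0,0],[510,-255,0,0,0,0],[545,-272,0,0,0,0],[562,-280,0,0,0,0],[567,-282,0,0,0,0],[567,-282,0,0,0,0],[567,-282,0,0,0,0]]' 64 20
```

```text
time_s: 3.22
tcp_pos: [0.4779, 0.0794, 0.3056]
eef_rot: [180.0, 0.0, -89.9]
contact_force: [0.4, -0.4, 0.1]
gripper_width: 0.0641
gripper_force: 0.0
```

```bash
python3 -m pendant '[[0,0,20,0,0,0],[0,0,55,0,0,0],[0,0,90,0,0,0],[0,0,120,0,0,0],[0,0,140,0,0,0],[0,0,148,0,0,0],[0,0,148,0,0,0],[0,0,148,0,0,0]]' 80 20
python3 -m pendant '[[0,0,0,0,0,0],[0,0,0,0,0,0],[0,0,0,0,0,0],[0,0,0,0,0,0],[0,0,0,0,0,0],[0,0,0,0,0,0]]' 0 20
```

```text
time_s: 4.22
tcp_pos: [0.4787, 0.0793, 0.1585]
eef_rot: [-179.9, 0.0, -90.0]
contact_force: [-0.1, -0.5, 0.1]
gripper_width: 0.0803
gripper_force: 0.0
time_s: 4.97
tcp_pos: [0.4781, 0.0788, 0.1576]
eef_rot: [180.0, -0.0, -90.0]
contact_force: [-1.6, 1.0, 2.4]
gripper_width: 0.0474
gripper_force: 20.0
```

```bash
python3 -m pendant '[[0,0,-8,0,0,0],[0,0,-25,0,0,0],[0,0,-50,0,0,0],[0,0,-72,0,0,0],[8,-1,-80,0,0,0],[30,-3,-80,0,0,0],[60,-5,-80,0,0,0],[95,-8,-80,0,0,0],[130,-11,-80,0,0,0],[165,-14,-80,0,0,0],[200,-17,-80,0,0,0],[235,-20,-80,0,0,0],[260,-23,-80,0,0,0],[273,-24,-80,0,0,0],[277,-24,-80,0,0,0],[277,-24,-80,0,0,0],[277,-24,-60,0,0,0],[277,-24,-35,0,0,0],[277,-24,-16,0,0,0],[277,-24,-10,0,0,0]]'
python3 -m pendant '[[0,0,2,0,0,0],[0,0,4,0,0,0],[0,0,6,0,0,0],[0,0,7,0,0,0],[0,0,7,0,0,0]]'
```

```text
time_s: 7.48
tcp_pos: [0.5016, -0.1973, 0.1666]
eef_rot: [179.9, 0.0, -89.9]
contact_force: [-0.3, -0.3, -1.9]
gripper_width: 0.0475
gripper_force: 20.0
time_s: 8.1
tcp_pos: [0.5022, -0.1982, 0.1606]
eef_rot: [-180.0, -0.0, -90.0]
contact_force: [-0.1, -0.2, -2.7]
gripper_width: 0.0475
gripper_force: 20.0
```

```bash
python3 -m pendant '[[0,0,1,0,0,0],[0,0,1,0,0,0]]';python3 -m pendant '[[0,0,1,0,0,0],[0,0,1,0,0,0]]';python3 -m pendant '[[0,0,1,0,0,0],[0,0,1,0,0,0]]'
```

```text
time_s: 8.35
tcp_pos: [0.5022, -0.1982, 0.1597]
eef_rot: [-180.0, -0.0, -90.0]
contact_force: [-0.5, 0.7, -1.6]
gripper_width: 0.0475
gripper_force: 20.0
time_s: 8.6
tcp_pos: [0.5024, -0.1984, 0.1596]
eef_rot: [-180.0, -0.0, -90.0]
contact_force: [-2.3, 0.1, 6.2]
gripper_width: 0.0476
gripper_force: 20.0
time_s: 8.85
tcp_pos: [0.5026, -0.1987, 0.1595]
eef_rot: [-179.9, -0.1, -90.0]
contact_force: [-4.3, 0.9, 13.8]
gripper_width: 0.0477
gripper_force: 20.1
```

```bash
python3 -m pendant '[[0,0,-2,0,0,0],[0,0,-2,0,0,0]]'; python3 -m pendant '[[0,0,0,0,0,0],[0,0,0,0,0,0],[0,0,0,0,0,0],[0,0,-20,0,0,0],[0,0,-55,0,0,0],[0,0,-90,0,0,0],[0,0,-120,0,0,0],[0,0,-138,0,0,0],[0,0,-142,0,0,0],[0,0,-142,0,0,0]]' 80
```

```text
time_s: 9.1
tcp_pos: [0.5022, -0.1981, 0.1596]
eef_rot: [-180.0, 0.0, -90.0]
contact_force: [-0.6, -0.2, 1.9]
gripper_width: 0.0476
gripper_force: 20.0
time_s: 10.35
tcp_pos: [0.5019, -0.198, 0.301]
eef_rot: [180.0, 0.0, -90.0]
contact_force: [-0.1, -0.1, -0.4]
gripper_width: 0.08
gripper_force: 0.0
```

```bash
python3 -m pendant '[[-20,1,0,0,0,0],[-60,3,0,0,0,0],[-105,5,0,0,0,0],[-150,7,0,0,0,0],[-200,9,0,0,0,0],[-245,11,0,0,0,0],[-290,14,0,0,0,0],[-330,16,0,0,0,0],[-356,17,0,0,0,0],[-364,17,0,0,0,0],[-364,17,20,0,0,0],[-364,17,60,0,0,0],[-364,17,100,0,0,0],[-364,17,140,0,0,0],[-364,17,170,0,0,0],[-364,17,190,0,0,0],[-364,17,199,0,0,0],[-364,17,199,0,0,0],[-364,17,199,0,0,0]]' 60 25
python3 -m pendant '[[0,0,0,0,0,0],[0,0,0,0,0,0],[0,0,0,0,0,0],[0,0,0,0,0,0],[0,0,0,0,0,0]]' 0 25
```

```text
time_s: 12.72
tcp_pos: [0.4856, 0.166, 0.1033]
eef_rot: [-179.9, 0.0, -90.0]
contact_force: [0.4, -1.1, -0.3]
gripper_width: 0.06
gripper_force: 0.0
time_s: 13.35
tcp_pos: [0.4853, 0.166, 0.1031]
eef_rot: [-180.0, 0.0, -90.0]
contact_force: [-1.9, 0.2, 6.1]
gripper_width: 0.0456
gripper_force: 24.9
```

```bash
python3 -m pendant '[[0,0,-8,0,0,0],[0,0,-25,0,0,0],[0,0,-48,0,0,0],[0,0,-66,0,0,0],[8,0,-70,0,0,0],[30,0,-70,0,0,0],[60,0,-70,0,0,0],[95,0,-70,0,0,0],[130,0,-70,0,0,0],[165,0,-70,0,0,0],[200,1,-70,0,0,0],[230,1,-70,0,0,0],[248,1,-70,0,0,0],[255,1,-70,0,0,0],[255,1,-70,0,0,0],[255,1,-50,0,0,0],[255,1,-28,0,0,0],[255,1,-12,0,0,0],[255,1,-6,0,0,0],[255,1,-6,0,0,0]]'
python3 -m pendant '[[0,0,2,0,0,0],[0,0,3,0,0,0],[0,0,3,0,0,0]]'
python3 -m pendant '[[0,0,1,0,0,0],[0,0,1,0,0,0]]'
```

```text
time_s: 15.85
tcp_pos: [0.4841, -0.0889, 0.1085]
eef_rot: [180.0, -0.0, -90.0]
contact_force: [0.2, 0.6, -2.1]
gripper_width: 0.046
gripper_force: 24.9
time_s: 16.23
tcp_pos: [0.4842, -0.0891, 0.1058]
eef_rot: [-180.0, 0.0, -90.0]
contact_force: [-0.8, 0.6, -2.3]
gripper_width: 0.0457
gripper_force: 24.9
time_s: 16.48
tcp_pos: [0.4844, -0.0892, 0.1051]
eef_rot: [-180.0, -0.0, -90.0]
contact_force: [-0.8, -0.5, 4.3]
gripper_width: 0.0457
gripper_force: 24.9
```

```bash
python3 -m pendant '[[0,0,0,0,0,0],[0,0,0,0,0,0],[0,0,0,0,0,0],[0,0,-20,0,0,0],[0,0,-55,0,0,0],[0,0,-95,0,0,0],[0,0,-135,0,0,0],[0,0,-160,0,0,0],[-15,-7,-172,0,0,0],[-45,-20,-175,0,0,0],[-80,-36,-175,0,0,0],[-115,-52,-175,0,0,0],[-145,-66,-175,0,0,0],[-157,-71,-175,0,0,0],[-159,-72,-175,0,0,0],[-159,-72,-175,0,0,0]]' 64
python3 - <<'E'
from h import *
a=r.capture('top')[195:275,170:436,::-1];b=r.capture('scene')[180:300,160:426,::-1]
cv2.imwrite('pics/v1.png',cv2.resize(np.vstack([a,b]),None,fx=3,fy=3,interpolation=cv2.INTER_CUBIC))
E
```

```text
time_s: 18.48
tcp_pos: [0.5558, 0.0695, 0.2793]
eef_rot: [180.0, -0.0, -90.0]
contact_force: [-1.4, 0.2, -0.9]
gripper_width: 0.0639
gripper_force: 0.0
```

View pics/v1.png

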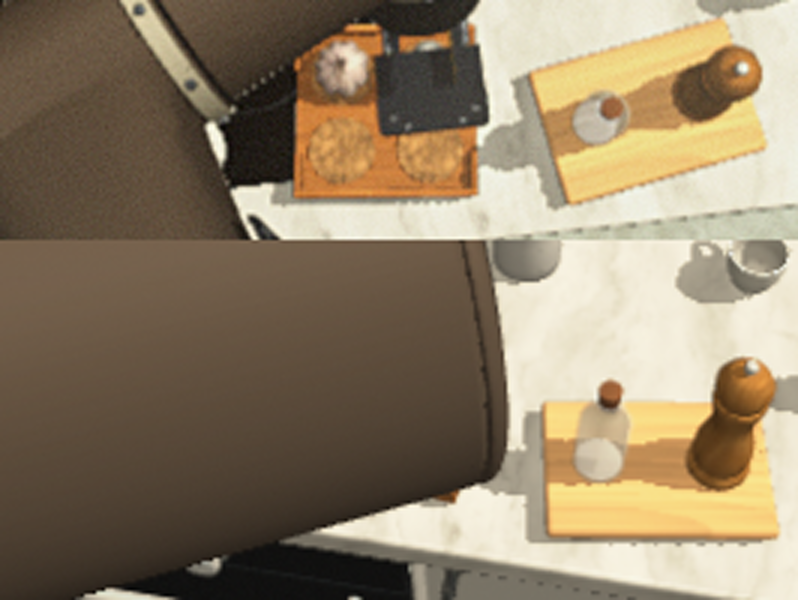

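The mill and bottle both stand well on the board: mill at about (740,70) and bottle at (605,108) in the crop. Both front pads are empty. Next is the salt.

```bash
python3 -m pendant '[[0,0,20,0,0,0],[0,0,60,0,0,0],[0,0,100,0,0,0],[0,0,135,0,0,0],[0,0,165,0,0,0],[0,0,187,0,0,0],[0,0,199,0,0,0],[0,0,204,0,0,0],[0,0,204,0,0,0],[0,0,204,0,0,0]]' 64 20
python3 -m pendant '[[0,0,0,0,0,0],[0,0,0,0,0,0],[0,0,0,0,0,0],[0,0,0,0,0,0],[0,0,0,0,0,0]]' 0 20
```

```text
time_s: 19.82
tcp_pos: [0.5567, 0.07, 0.0764]
eef_rot: [-179.9, 0.0, -90.0]
contact_force: [0.4, -0.6, -0.4]
gripper_width: 0.0643
gripper_force: 0.0
time_s: 20.45
tcp_pos: [0.5561, 0.0699, 0.0757]
eef_rot: [180.0, -0.0, -90.0]
contact_force: [-1.4, 0.8, 1.2]
gripper_width: 0.0393
gripper_force: 19.9
```

Width 39.3 mm where 44 was expected, so I'll check before lifting.

```bash
python3 - <<'E'
from h import *
a=r.capture('top')[190:270,240:350,::-1];b=cv2.imread('pics/scene0.png')[190:270,240:350]
cv2.imwrite('pics/v2.png',cv2.resize(np.hstack([a,b,cv2.imread('pics/top0.png')[190:270,240:350]])[:, :],None,fx=2.4,fy=2.4,interpolation=cv2.INTER_CUBIC)) if 0 else cv2.imwrite('pics/v2.png',np.vstack([cv2.resize(np.hstack([a[:, 20:100],cv2.imread('pics/top0.png')[190:270,260:340]]),None,fx=5,fy=5,interpolation=cv2.INTER_CUBIC)[:300],cv2.resize(np.hstack([b[:60,20:100],b[:60,20:100]]),None,fx=5,fy=5,interpolation=cv2.INTER_CUBIC)]))
print(r.get_state()['gripper_width'],r.get_state()['gripper_force'])
E
```

```text
0.039123759300245864 19.959571823710576
```

View pics/v2.png

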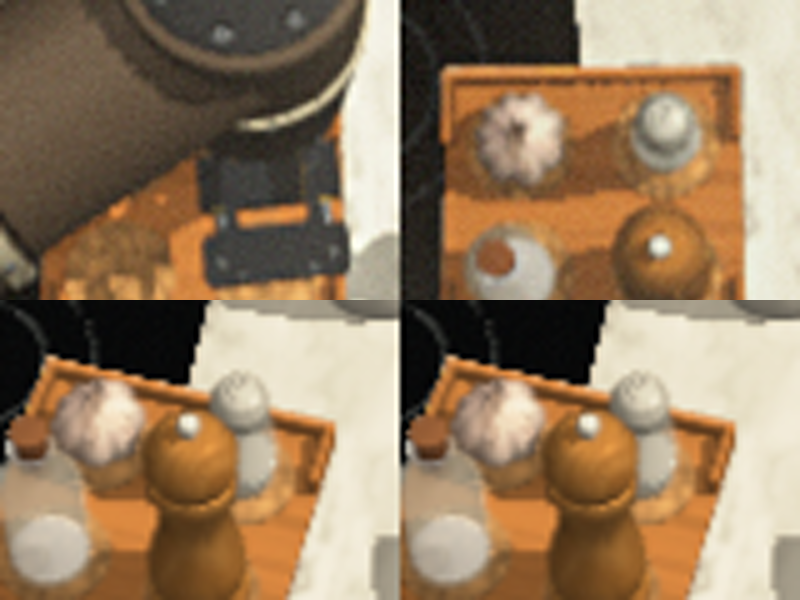

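```bash
python3 -m pendant '[[0,0,0,0,0,0],[0,0,-4,0,0,0],[0,0,-10,0,0,0],[0,0,-15,0,0,0],[0,0,-15,0,0,0]]'; python3 - <<'E'
from plant import r
s=r.get_state();print(s['gripper_width'],s['moment'],s['contact_force'])
E
```

```text
time_s: 21.12
tcp_pos: [0.5565, 0.07, 0.0912]
eef_rot: [-179.9, 0.0, -90.0]
contact_force: [0.1, -0.4, 0.1]
gripper_width: 0.0389
gripper_force: 19.7
0.038862067674379094 [ 0.12778096 -0.07193687 -0.01863209] [ 0.07815301 -0.41485076  0.10153208]
```

```bash
python3 -m pendant '[[0,0,0,0,0,0],[0,0,0,0,0,0],[0,0,0,0,0,0],[0,0,0,0,0,0]]'; python3 - <<'E'
from plant import r
from h import *
s=r.get_state();print(s['gripper_width'],s['moment'],s['contact_force'],s['tcp_pos'])
a=r.capture('top')[195:255,270:350,::-1];b=r.capture('scene')[100:300,200:400,::-1]
cv2.imwrite('pics/v3.png',np.hstack([cv2.resize(a,None,fx=6,fy=6,interpolation=cv2.INTER_CUBIC),cv2.resize(b,(310,360))]))
E
```

```text
time_s: 21.62
tcp_pos: [0.5561, 0.0698, 0.0905]
eef_rot: [180.0, -0.0, -90.0]
contact_force: [0.4, 0.2, -0.3]
gripper_width: 0.0387
gripper_force: 19.7
0.03873466283423734 [ 0.09220628 -0.07853448  0.01032927] [ 0.40968533  0.23418893 -0.27361701] [0.55608944 0.06983738 0.09045913]
```

View pics/v3.png

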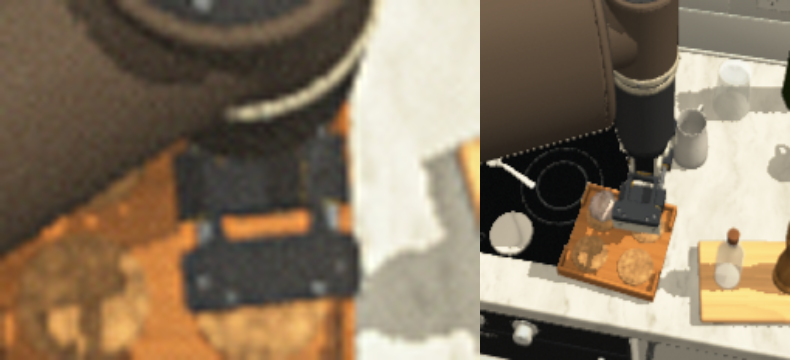

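```bash
python3 -m pendant '[[0,0,5,0,0,0],[0,0,10,0,0,0],[0,0,13,0,0,0],[0,0,15,0,0,0],[0,0,15,0,0,0]]'; python3 -m pendant '[[0,0,1,0,0,0],[0,0,1,0,0,0]]'; python3 -m pendant '[[0,0,1,0,0,0],[0,0,1,0,0,0]]'
```

```text
time_s: 22.35
tcp_pos: [0.5561, 0.0697, 0.0757]
eef_rot: [180.0, -0.0, -90.0]
contact_force: [-0.4, -1.0, 0.4]
gripper_width: 0.0389
gripper_force: 19.9
time_s: 22.6
tcp_pos: [0.5561, 0.0697, 0.0755]
eef_rot: [-180.0, -0.0, -90.0]
contact_force: [-3.8, -1.0, 9.7]
gripper_width: 0.0389
gripper_force: 20.5
time_s: 22.85
tcp_pos: [0.5562, 0.0697, 0.0754]
eef_rot: [-180.0, -0.0, -90.0]
contact_force: [-7.7, -1.1, 17.4]
gripper_width: 0.0387
gripper_force: 21.2
```

It is held firmly: contact comes at the original height. The odd width suggests an off-centre grip, so I'll release, back off and look.

```bash
python3 -m pendant '[[0,0,-2,0,0,0],[0,0,-2,0,0,0]]'; python3 -m pendant '[[0,0,0,0,0,0],[0,0,0,0,0,0],[0,0,-10,0,0,0],[0,0,-35,0,0,0],[0,0,-70,0,0,0],[0,0,-110,0,0,0],[0,0,-145,0,0,0],[20,0,-170,0,0,0],[60,0,-200,0,0,0],[110,0,-210,0,0,0],[160,0,-210,0,0,0],[210,0,-210,0,0,0],[240,0,-210,0,0,0],[250,0,-210,0,0,0]]' 64
python3 - <<'E'
from h import *
t=r.capture('top');s=r.capture('scene')
cv2.imwrite('pics/t4.png',t[...,::-1]);cv2.imwrite('pics/s4.png',s[...,::-1])
a=t[195:275,255:355,::-1];b=s[185:265,240:340,::-1]
cv2.imwrite('pics/v4.png',cv2.resize(np.hstack([a,b]),None,fx=4,fy=4,interpolation=cv2.INTER_CUBIC))
E
```

```text
time_s: 23.1
tcp_pos: [0.5564, 0.07, 0.0757]
eef_rot: [-180.0, 0.0, -90.0]
contact_force: [1.1, -0.2, 1.3]
gripper_width: 0.0387
gripper_force: 20.0
time_s: 24.85
tcp_pos: [0.5558, -0.1818, 0.286]
eef_rot: [-180.0, -0.0, -90.1]
contact_force: [-0.4, 0.8, 0.2]
gripper_width: 0.0642
gripper_force: 0.0
```

View pics/v4.png

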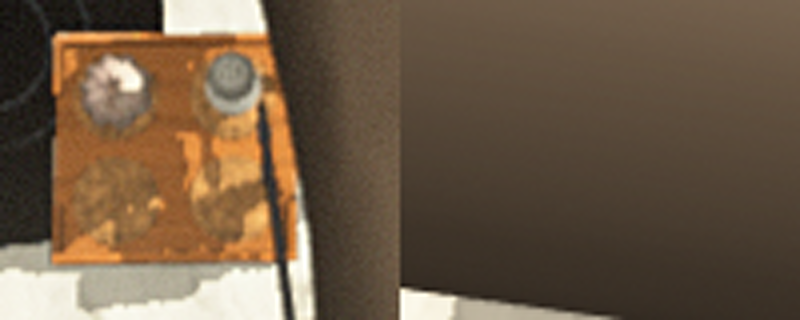

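The shaker stands upright at the expected spot (cap at px 313,214), so the grip was centred and the body is simply narrower than listed. I'll regrip and carry it.

```bash
python3 -m pendant '[[-20,0,0,0,0,0],[-60,0,0,0,0,0],[-110,0,0,0,0,0],[-160,0,0,0,0,0],[-210,0,0,0,0,0],[-240,0,0,0,0,0],[-250,0,0,0,0,0],[-250,0,0,0,0,0],[-250,0,20,0,0,0],[-250,0,60,0,0,0],[-250,0,100,0,0,0],[-250,0,140,0,0,0],[-250,0,175,0,0,0],[-250,0,198,0,0,0],[-250,0,208,0,0,0],[-250,0,210,0,0,0],[-250,0,210,0,0,0]]' 66 22
python3 -m pendant '[[0,0,0,0,0,0],[0,0,0,0,0,0],[0,0,0,0,0,0],[0,0,0,0,0,0],[0,0,0,0,0,0]]' 0 22
```

```text
time_s: 27.08
tcp_pos: [0.5567, 0.0699, 0.0764]
eef_rot: [-179.9, 0.0, -90.0]
contact_force: [-0.5, -0.3, 0.0]
gripper_width: 0.0662
gripper_force: 0.0
time_s: 27.7
tcp_pos: [0.5563, 0.0699, 0.0758]
eef_rot: [-180.0, 0.0, -90.0]
contact_force: [0.0, -0.1, 2.8]
gripper_width: 0.0389
gripper_force: 21.9
```

```bash
python3 -m pendant '[[0,0,-6,0,0,0],[0,0,-22,0,0,0],[0,0,-45,0,0,0],[0,0,-70,0,0,0],[0,0,-86,0,0,0],[-8,2,-90,0,0,0],[-30,6,-90,0,0,0],[-60,13,-90,0,0,0],[-95,20,-90,0,0,0],[-130,28,-90,0,0,0],[-165,35,-90,0,0,0],[-200,43,-90,0,0,0],[-230,49,-90,0,0,0],[-248,53,-90,0,0,0],[-254,54,-90,0,0,0],[-254,54,-80,0,0,0],[-254,54,-55,0,0,0],[-254,54,-30,0,0,0],[-254,54,-14,0,0,0],[-254,54,-8,0,0,0]]'
python3 -m pendant '[[0,0,2,0,0,0],[0,0,2,0,0,0]]'
python3 -m pendant '[[0,0,2,0,0,0],[0,0,2,0,0,0]]'
```

```text
time_s: 30.2
tcp_pos: [0.502, 0.3228, 0.0824]
eef_rot: [179.9, -0.1, -90.0]
contact_force: [-0.2, 0.5, -0.6]
gripper_width: 0.0388
gripper_force: 21.7
time_s: 30.45
tcp_pos: [0.5025, 0.3241, 0.0821]
eef_rot: [-180.0, 0.0, -90.0]
contact_force: [0.4, 0.4, -1.5]
gripper_width: 0.0389
gripper_force: 21.7
time_s: 30.7
tcp_pos: [0.5022, 0.324, 0.0798]
eef_rot: [-180.0, 0.0, -90.0]
contact_force: [-1.0, 0.1, 0.0]
gripper_width: 0.039
gripper_force: 21.7
```

```bash
python3 -m pendant '[[0,0,1,0,0,0],[0,0,1,0,0,0]]'
python3 -m pendant '[[0,0,1,0,0,0],[0,0,1,0,0,0]]'
```

```text
time_s: 30.95
tcp_pos: [0.5021, 0.3238, 0.0785]
eef_rot: [180.0, -0.0, -90.0]
contact_force: [-0.2, 0.2, -2.0]
gripper_width: 0.0387
gripper_force: 21.7
time_s: 31.2
tcp_pos: [0.5021, 0.3238, 0.0774]
eef_rot: [180.0, -0.0, -90.0]
contact_force: [0.3, 0.4, -0.9]
gripper_width: 0.0384
gripper_force: 21.7
```

```bash
python3 -m pendant '[[0,0,2,0,0,0],[0,0,2,0,0,0]]'
python3 -m pendant '[[0,0,1,0,0,0],[0,0,1,0,0,0]]'
python3 -m pendant '[[0,0,1,0,0,0],[0,0,1,0,0,0]]'
```

```text
time_s: 31.45
tcp_pos: [0.502, 0.3237, 0.0753]
eef_rot: [180.0, -0.0, -90.0]
contact_force: [0.3, 0.7, -0.7]
gripper_width: 0.0388
gripper_force: 21.7
time_s: 31.7
tcp_pos: [0.5021, 0.3238, 0.0745]
eef_rot: [180.0, -0.0, -90.0]
contact_force: [0.1, 0.5, -0.7]
gripper_width: 0.0387
gripper_force: 21.7
time_s: 31.95
tcp_pos: [0.5021, 0.3238, 0.0735]
eef_rot: [180.0, -0.0, -90.0]
contact_force: [0.1, 0.3, -1.2]
gripper_width: 0.0388
gripper_force: 21.7
```

```bash
python3 -m pendant '[[0,0,1.5,0,0,0],[0,0,1.5,0,0,0]]'
python3 -m pendant '[[0,0,1,0,0,0],[0,0,1,0,0,0]]'
python3 -m pendant '[[0,0,1,0,0,0],[0,0,1,0,0,0]]'
```

```text
time_s: 32.2
tcp_pos: [0.502, 0.3238, 0.0719]
eef_rot: [180.0, -0.0, -90.0]
contact_force: [1.0, -0.1, -0.8]
gripper_width: 0.0387
gripper_force: 21.7
time_s: 32.45
tcp_pos: [0.5021, 0.3238, 0.071]
eef_rot: [180.0, -0.0, -90.0]
contact_force: [-0.2, 0.9, -1.3]
gripper_width: 0.0388
gripper_force: 21.7
time_s: 32.7
tcp_pos: [0.5022, 0.3238, 0.0708]
eef_rot: [-180.0, 0.0, -90.0]
contact_force: [-1.2, -0.7, 5.6]
gripper_width: 0.039
gripper_force: 22.2
```

```bash
python3 -m pendant '[[0,0,-1,0,0,0],[0,0,-1,0,0,0],[0,0,-1,0,0,0],[0,0,-12,0,0,0],[0,0,-40,0,0,0],[0,0,-80,0,0,0],[0,0,-120,0,0,0],[0,0,-155,0,0,0],[-5,0,-175,0,0,0],[-25,-1,-180,0,0,0],[-55,-3,-180,0,0,0],[-82,-5,-180,0,0,0],[-92,-5,-180,0,0,0],[-93,-5,-180,0,0,0],[-93,-5,-180,0,0,0]]' 66
python3 - <<'E'
from h import *
t=r.capture('top');s=r.capture('scene')
cv2.imwrite('pics/t5.png',t[...,::-1]);cv2.imwrite('pics/s5.png',s[...,::-1])
a=t[200:280,170:270,::-1];b=s[185:265,160:260,::-1]
cv2.imwrite('pics/v5.png',cv2.resize(np.hstack([a,b]),None,fx=4,fy=4,interpolation=cv2.INTER_CUBIC))
E
```

```text
time_s: 34.58
tcp_pos: [0.507, 0.4164, 0.2499]
eef_rot: [180.0, -0.0, -90.0]
contact_force: [-0.1, 0.1, -0.2]
gripper_width: 0.0659
gripper_force: 0.0
```

View pics/v5.png

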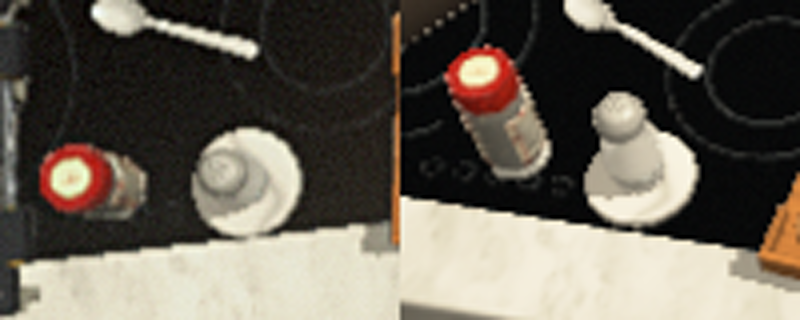

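```bash
cat > m5.py <<'E'
from m2 import *
print('---')
t5=lambda x,y:((x+.5)/4-.5+170,(y+.5)/4-.5+200)
s5=lambda x,y:((x-400+.5)/4-.5+160,(y+.5)/4-.5+185)
for t,s in [((220,170),(619,102)),((221,169),(618,100))]: print(tri(t5(*t),s5(*s)),p2w('top',*t5(*t),.105),p2w('scene',*s5(*s),.105))
crv=[(C(.5021,.3235,.015,.08),G),(C(.5021,.3235,.015,.044),G),(C(.5021,.3235,.105,.01),G),(C(.5021,.3235,.091,.034),G)]
A=ov('top',cv2.imread('pics/t5.png'),170,200,100,80,4,crv);B_=ov('scene',cv2.imread('pics/s5.png'),160,185,100,80,4,crv)
cv2.imwrite('pics/o5.png',np.hstack([A,B_]))
E
python3 m5.py|sed -n '/---/,$p'
```

```text
---
(array([0.50188586, 0.31949119, 0.10766434]), np.float64(0.2560154030130093)) [0.50196815 0.32079286 0.105     ] [0.50370273 0.31995321 0.105     ]
(array([0.50196516, 0.31888421, 0.11017849]), np.float64(0.021877825912952176)) [0.5025822 0.3200597 0.105    ] [0.5051867  0.32116649 0.105     ]
```

View pics/o5.png

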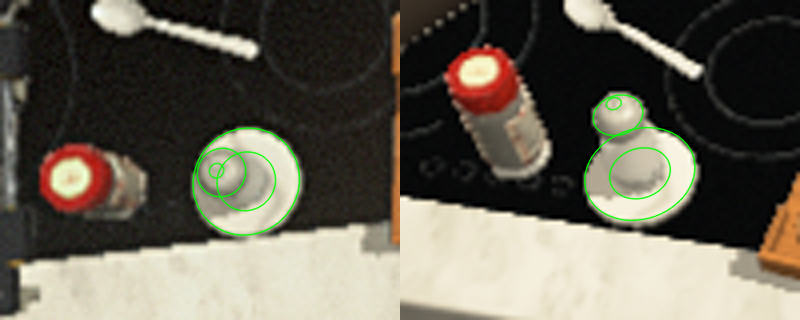

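```bash
python3 -m pendant '[[0,0,20,0,0,0],[0,0,55,0,0,0],[0,0,90,0,0,0],[0,0,120,0,0,0],[0,0,142,0,0,0],[0,0,152,0,0,0],[0,0,155,0,0,0],[0,0,155,0,0,0],[0,0,155,0,0,0]]' 66 20
python3 -m pendant '[[0,0,0,0,0,0],[0,0,0,0,0,0],[0,0,0,0,0,0],[0,0,0,0,0,0],[0,0,0,0,0,0]]' 0 20
```

```text
time_s: 35.8
tcp_pos: [0.5075, 0.4173, 0.0961]
eef_rot: [-179.9, 0.1, -90.0]
contact_force: [0.3, 0.6, -0.7]
gripper_width: 0.0662
gripper_force: 0.0
time_s: 36.42
tcp_pos: [0.5072, 0.417, 0.0952]
eef_rot: [-180.0, 0.0, -90.0]
contact_force: [-0.1, -0.2, 1.1]
gripper_width: 0.0441
gripper_force: 20.0
```

The salt overlay matches to within about 3 mm, so it is centred. The jar is gripped and goes to the back right place.

```bash
python3 -m pendant '[[0,0,-8,0,0,0],[0,0,-28,0,0,0],[0,0,-60,0,0,0],[0,0,-95,0,0,0],[0,0,-125,0,0,0],[3,0,-138,0,0,0],[15,-2,-140,0,0,0],[40,-6,-140,0,0,0],[75,-10,-140,0,0,0],[110,-15,-140,0,0,0],[148,-20,-140,0,0,0],[186,-26,-140,0,0,0],[224,-31,-140,0,0,0],[262,-36,-140,0,0,0],[298,-41,-140,0,0,0],[325,-45,-140,0,0,0],[340,-47,-140,0,0,0],[346,-48,-140,0,0,0],[346,-48,-140,0,0,0]]'
python3 -m pendant '[[0,0,15,0,0,0],[0,0,40,0,0,0],[0,0,70,0,0,0],[0,0,95,0,0,0],[0,0,112,0,0,0],[0,0,121,0,0,0],[0,0,124,0,0,0],[0,0,124,0,0,0]]'
python3 -m pendant '[[0,0,1.5,0,0,0],[0,0,1.5,0,0,0]]'
```

```text
time_s: 38.8
tcp_pos: [0.555, 0.0707, 0.2348]
eef_rot: [180.0, -0.0, -90.0]
contact_force: [0.3, 0.2, -1.4]
gripper_width: 0.0435
gripper_force: 20.0
time_s: 39.8
tcp_pos: [0.5553, 0.0711, 0.1112]
eef_rot: [-180.0, 0.0, -90.0]
contact_force: [-0.2, 0.2, -0.2]
gripper_width: 0.0441
gripper_force: 20.0
time_s: 40.05
tcp_pos: [0.5553, 0.0709, 0.1099]
eef_rot: [-180.0, 0.0, -90.0]
contact_force: [-0.7, 0.1, -1.7]
gripper_width: 0.0436
gripper_force: 20.0
```

```bash
python3 -m pendant '[[0,0,1.5,0,0,0],[0,0,1.5,0,0,0]]'
python3 -m pendant '[[0,0,1,0,0,0],[0,0,1,0,0,0]]'
```

```text
time_s: 40.3
tcp_pos: [0.5554, 0.0709, 0.1085]
eef_rot: [-180.0, 0.0, -90.0]
contact_force: [-0.9, -0.8, 1.6]
gripper_width: 0.0444
gripper_force: 20.0
time_s: 40.55
tcp_pos: [0.5558, 0.071, 0.1083]
eef_rot: [-179.9, 0.0, -90.0]
contact_force: [-0.7, -0.2, 9.8]
gripper_width: 0.0444
gripper_force: 20.0
```

```bash
python3 -m pendant '[[0,0,-1,0,0,0],[0,0,-1,0,0,0],[0,0,-1,0,0,0],[0,0,-12,0,0,0],[0,0,-40,0,0,0],[0,0,-80,0,0,0],[0,0,-120,0,0,0],[0,0,-155,0,0,0],[10,4,-172,0,0,0],[35,15,-177,0,0,0],[75,33,-177,0,0,0],[115,51,-177,0,0,0],[145,64,-177,0,0,0],[158,70,-177,0,0,0],[160,71,-177,0,0,0],[160,71,-177,0,0,0],[160,71,-177,0,0,0]]' 66
python3 - <<'E'
from h import *
t=r.capture('top')
cv2.imwrite('pics/t6.png',t[...,::-1])
from m2 import *
c=np.cos(-.0976);s=np.sin(-.0976)
A=ov('top',t[...,::-1].copy(),255,195,100,80,4,[(C(.5554,.0707,.126,.045),G),(C(.5554,.0707,.02,.066),B),(C(.4863,.1659,.02,.066),B),(C(.4778,.0783,.02,.066),B)])
cv2.imwrite('pics/o6.png',np.hstack([cv2.resize(t[195:275,255:355,::-1],None,fx=4,fy=4,interpolation=cv2.INTER_CUBIC),A]))
E
```

```text
time_s: 42.68
tcp_pos: [0.4844, -0.0886, 0.2838]
eef_rot: [180.0, -0.0, -90.0]
contact_force: [0.5, -0.1, -0.1]
gripper_width: 0.0659
gripper_force: 0.0
mill [0.4771 0.0792 0.1829] 0.14
cork [0.4843 0.1671 0.1484] 0.32
salt [0.5633 0.0693 0.0975] 0.67
lid [0.5069 0.4171 0.1143] 0.09
coaster [0.5021 0.3235 0.0099] 0.13
garlic [0.5642 0.1541 0.0702] 0.17
tray [ 0.5209  0.1183 -0.0049 -0.0976] [ 0.6 -0.   0.3 -0.9  0.4 -0.7 -0.2 -0.2 -0.4 -0.4  0.6 -0.6  0.3  1.5
 -1.9  0.6]
FL 0.4863 0.1659
FR 0.4778 0.0783
BL 0.564 0.1583
BR 0.5554 0.0707
board [ 0.4932 -0.1434 -0.0083  0.1648] [-0.9 -1.1  0.5 -1.2  0.8 -0.3 -1.1  0.4 -1.1 -0.8  0.4 -0.4  0.9  1.4
 -0.2  1.7]
0.4841 -0.0891
0.5022 -0.1977Traceback (most recent call last):
  File "<stdin>", line 6, in <module>
TypeError: tuple indices must be integers or slices, not tuple
```

```bash
python3 - >/dev/null <<'E'
from m2 import *
t=cv2.imread('pics/t6.png')
A=ov('top',t,255,195,100,80,4,[(C(.5554,.0707,.126,.045),G),(C(.5554,.0707,.02,.066),B),(C(.4863,.1659,.02,.066),B),(C(.4778,.0783,.02,.066),B)])
cv2.imwrite('pics/o6.png',np.hstack([cv2.resize(t[195:275,255:355],None,fx=4,fy=4,interpolation=cv2.INTER_CUBIC),A]))
E
```

```text
(no output)
```

View pics/o6.png

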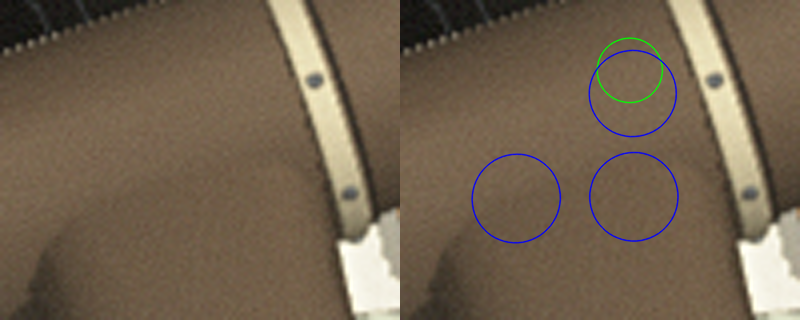

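```bash
python3 -m pendant '[[0,0,20,0,0,0],[0,0,60,0,0,0],[0,0,100,0,0,0],[0,0,135,0,0,0],[0,0,162,0,0,0],[0,0,175,0,0,0],[0,0,179,0,0,0],[0,0,179,0,0,0],[0,0,179,0,0,0]]' 66 25
python3 -m pendant '[[0,0,0,0,0,0],[0,0,0,0,0,0],[0,0,0,0,0,0],[0,0,0,0,0,0],[0,0,0,0,0,0]]' 0 25
```

```text
time_s: 43.85
tcp_pos: [0.4848, -0.089, 0.106]
eef_rot: [-179.9, 0.0, -90.0]
contact_force: [-0.7, 0.0, 0.2]
gripper_width: 0.066
gripper_force: 0.0
time_s: 44.48
tcp_pos: [0.4842, -0.0892, 0.1053]
eef_rot: [-180.0, -0.0, -90.0]
contact_force: [-2.4, 0.2, 3.5]
gripper_width: 0.0456
gripper_force: 25.0
```

The arm hid the tray in that picture; I'll check later. The bottle is gripped, so I return it.

```bash
python3 -m pendant '[[0,0,-8,0,0,0],[0,0,-25,0,0,0],[0,0,-48,0,0,0],[0,0,-66,0,0,0],[-8,0,-70,0,0,0],[-30,0,-70,0,0,0],[-60,0,-70,0,0,0],[-95,0,-70,0,0,0],[-130,0,-70,0,0,0],[-165,-1,-70,0,0,0],[-200,-1,-70,0,0,0],[-230,-1,-70,0,0,0],[-248,-1,-70,0,0,0],[-255,-1,-70,0,0,0],[-255,-1,-70,0,0,0],[-255,-1,-50,0,0,0],[-255,-1,-28,0,0,0],[-255,-1,-10,0,0,0],[-255,-1,-2,0,0,0],[-255,-1,-1,0,0,0]]'
python3 -m pendant '[[0,0,1.5,0,0,0],[0,0,1.5,0,0,0]]'
python3 -m pendant '[[0,0,1,0,0,0],[0,0,1,0,0,0]]'
```

```text
time_s: 46.98
tcp_pos: [0.4851, 0.1652, 0.1059]
eef_rot: [180.0, -0.0, -90.0]
contact_force: [0.3, 0.4, -2.1]
gripper_width: 0.0458
gripper_force: 25.0
time_s: 47.22
tcp_pos: [0.4854, 0.166, 0.1051]
eef_rot: [-180.0, 0.0, -90.0]
contact_force: [-0.2, 0.8, -3.1]
gripper_width: 0.0458
gripper_force: 25.0
time_s: 47.48
tcp_pos: [0.4851, 0.1659, 0.1037]
eef_rot: [-180.0, 0.0, -90.0]
contact_force: [0.3, 0.3, -2.1]
gripper_width: 0.0456
gripper_force: 25.0
```

```bash
python3 -m pendant '[[0,0,1,0,0,0],[0,0,1,0,0,0]]'
```

```text
time_s: 47.72
tcp_pos: [0.4853, 0.166, 0.1033]
eef_rot: [-180.0, 0.0, -90.0]
contact_force: [-2.6, -0.5, 5.5]
gripper_width: 0.0456
gripper_force: 25.0
```

```bash
python3 -m pendant '[[0,0,-1,0,0,0],[0,0,-1,0,0,0],[0,0,-1,0,0,0],[0,0,-12,0,0,0],[0,0,-40,0,0,0],[0,0,-80,0,0,0],[0,0,-120,0,0,0],[0,0,-160,0,0,0],[0,0,-188,0,0,0],[12,0,-197,0,0,0],[45,-2,-197,0,0,0],[90,-4,-197,0,0,0],[140,-6,-197,0,0,0],[190,-9,-197,0,0,0],[240,-11,-197,0,0,0],[290,-13,-197,0,0,0],[330,-15,-197,0,0,0],[356,-17,-197,0,0,0],[364,-17,-197,0,0,0],[364,-17,-197,0,0,0]]' 60
python3 -m pendant '[[0,0,15,0,0,0],[0,0,45,0,0,0],[0,0,80,0,0,0],[0,0,110,0,0,0],[0,0,132,0,0,0],[0,0,140,0,0,0],[0,0,140,0,0,0],[0,0,140,0,0,0]]' 80 20
```

```text
time_s: 50.22
tcp_pos: [0.5016, -0.1984, 0.2991]
eef_rot: [179.9, 0.0, -90.1]
contact_force: [0.1, -0.2, 0.7]
gripper_width: 0.0602
gripper_force: 0.0
time_s: 51.22
tcp_pos: [0.5027, -0.198, 0.1604]
eef_rot: [-179.9, -0.0, -90.0]
contact_force: [-0.6, -0.2, 0.4]
gripper_width: 0.08
gripper_force: 0.0
```

```bash
python3 -m pendant '[[0,0,0,0,0,0],[0,0,0,0,0,0],[0,0,0,0,0,0],[0,0,0,0,0,0],[0,0,0,0,0,0]]' 0 20
python3 -m pendant '[[0,0,-8,0,0,0],[0,0,-28,0,0,0],[0,0,-60,0,0,0],[0,0,-92,0,0,0],[0,0,-114,0,0,0],[-6,1,-120,0,0,0],[-28,4,-120,0,0,0],[-60,8,-120,0,0,0],[-95,12,-120,0,0,0],[-130,16,-120,0,0,0],[-165,20,-120,0,0,0],[-200,22,-120,0,0,0],[-235,23,-120,0,0,0],[-262,24,-120,0,0,0],[-274,24,-120,0,0,0],[-277,24,-120,0,0,0],[-277,24,-120,0,0,0]]'
python3 -m pendant '[[0,0,12,0,0,0],[0,0,35,0,0,0],[0,0,65,0,0,0],[0,0,92,0,0,0],[0,0,110,0,0,0],[0,0,117,0,0,0],[0,0,118,0,0,0],[0,0,119,0,0,0],[0,0,119,0,0,0]]'
```

```text
time_s: 51.85
tcp_pos: [0.502, -0.1982, 0.1597]
eef_rot: [180.0, -0.0, -90.0]
contact_force: [-1.1, -1.0, 2.1]
gripper_width: 0.0474
gripper_force: 20.0
time_s: 53.98
tcp_pos: [0.478, 0.0785, 0.2793]
eef_rot: [180.0, -0.0, -90.0]
contact_force: [-0.3, -0.1, -2.8]
gripper_width: 0.0475
gripper_force: 20.0
time_s: 55.1
tcp_pos: [0.4785, 0.079, 0.1611]
eef_rot: [-179.9, 0.0, -90.0]
contact_force: [0.1, -0.1, -1.4]
gripper_width: 0.0474
gripper_force: 20.0
```

```bash
python3 -m pendant '[[0,0,2,0,0,0],[0,0,2,0,0,0]]'
python3 -m pendant '[[0,0,1,0,0,0],[0,0,1,0,0,0]]'
python3 -m pendant '[[0,0,0.7,0,0,0],[0,0,0.7,0,0,0]]'
```

```text
time_s: 55.35
tcp_pos: [0.4781, 0.0789, 0.1586]
eef_rot: [-180.0, 0.0, -90.0]
contact_force: [-0.8, -0.6, -2.4]
gripper_width: 0.0473
gripper_force: 20.0
time_s: 55.6
tcp_pos: [0.4782, 0.0789, 0.1577]
eef_rot: [-180.0, 0.0, -90.0]
contact_force: [-0.4, -0.4, -0.7]
gripper_width: 0.0477
gripper_force: 20.0
time_s: 55.85
tcp_pos: [0.4784, 0.079, 0.1576]
eef_rot: [-180.0, 0.0, -90.0]
contact_force: [-2.7, 0.2, 5.6]
gripper_width: 0.0477
gripper_force: 20.0
```

```bash
python3 -m pendant '[[0,0,-1,0,0,0],[0,0,-1,0,0,0],[0,0,-1,0,0,0],[0,0,-14,0,0,0],[0,0,-45,0,0,0],[0,0,-85,0,0,0],[0,0,-120,0,0,0],[0,0,-142,0,0,0],[0,0,-146,0,0,0],[0,0,-146,0,0,0]]' 80
python3 -m pendant '[[-20,10,0,0,0,0],[-60,30,0,0,0,0],[-110,55,0,0,0,0],[-160,80,0,0,0,0],[-210,105,0,0,0,0],[-260,130,0,0,0,0],[-310,155,0,0,0,0],[-360,180,0,0,0,0],[-410,205,0,0,0,0],[-460,230,0,0,0,0],[-510,255,0,0,0,0],[-545,272,0,0,0,0],[-560,280,0,0,0,0],[-560,280,0,0,0,0],[-560,280,0,0,0,0]]'
python3 - >/dev/null <<'E'
from m2 import *
t=r.capture('top')[...,::-1].copy();s=r.capture('scene')[...,::-1].copy()
cv2.imwrite('pics/t7.png',t);cv2.imwrite('pics/s7.png',s)
crv=[(C(.4778,.0785,.19,.012),G),(C(.4853,.1665,.148,.02),G),(C(.5554,.0707,.126,.045),G)]
f=lambda im,x,y,n,c:ov(n,im,x,y,100,75,4,c)
t0=cv2.imread('pics/t0.png') if 0 else a
cv2.imwrite('pics/o7.png',np.vstack([np.hstack([f(t,250,195,'top',crv),f(s,240,190,'scene',crv)]),np.hstack([f(a,250,195,'top',crv[:2]),f(b,240,190,'scene',crv[:2])])]))
E
```

```text
time_s: 57.1
tcp_pos: [0.4779, 0.0788, 0.3028]
eef_rot: [180.0, 0.0, -90.0]
contact_force: [-0.3, 0.0, -0.7]
gripper_width: 0.0796
gripper_force: 0.0
time_s: 58.98
tcp_pos: [0.1986, 0.6379, 0.3026]
eef_rot: [180.0, -0.0, -90.0]
contact_force: [-0.3, -0.2, -0.3]
gripper_width: 0.0802
gripper_force: 0.0
```

View pics/o7.png

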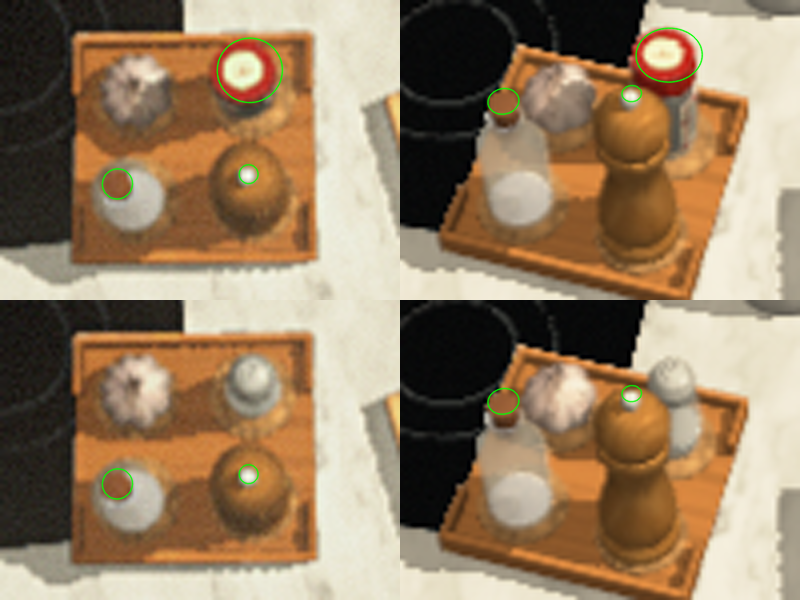

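View pics/s7.png

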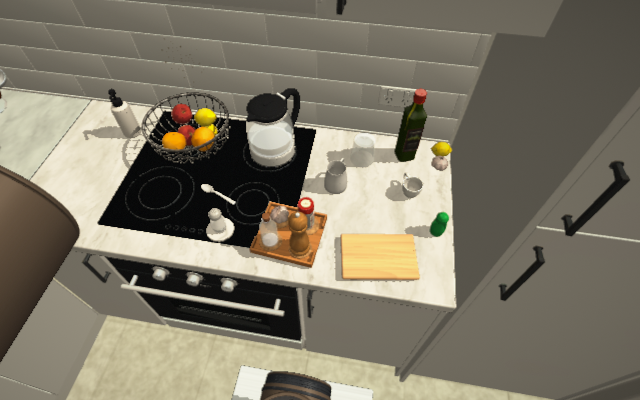

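Mill and bottle are pixel-identical to the start. The jar stands in the back right place within about 3 mm, the salt is on the coaster, and the garlic and jug are undisturbed.

```bash
python3 -c "
from plant import r
print(r.close_job())"
```

```text
the job is handed in; nothing more can be done
None
```

Job handed in at about 59 s: the salt shaker is on the coaster and the spice jar is in its old place, each within about 3 mm of centre, and the mill and bottle are back where they stood, with the garlic and jug left alone.

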